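# Set the ultrasonic parts cleaner for a cold wash and start it

## Robot

A 6-joint arm with a two-finger parallel gripper is mounted at the origin on a cart in front of the work surface, level with it; the furniture and walls round the work are solid. World frame = base frame: x ahead of the robot, y to its left, z up, the work surface at z = 0. Lengths are in mm, angles in rad, forces in N, time in s.
With the tool pointing down it reaches from about 350 to 775 mm from the base axis. Payload 7.3 kg.
Tool frame: the origin (TCP) lies midway between the tips of the shut fingers; the grasp point (between the pads) lies 19 mm behind it; z points along the fingers, y is the line along which they close (so a half turn about z gives the same grasp; the last joint's range is limited). The gripper opens to 92 mm and grips with 3 to 60 N. Pads are 19 mm wide; open, the fingers measure 130 mm over their backs; the gripper's body (75 mm by 190 mm) begins 47 mm behind the grasp point.
Start: joints at [-1.296, 0.342, 1.524, -0, 1.275, -0.146], TCP at [214.481, -479.21, 226.741] pointing down, gripper open.
Joint ranges: [-2.53, 2.53], [-0.77, 2.02], [0.04, 2.7], [-1, 4.14], [0.28, 2.66], [-3.11, 3.11]. Speed limits (rad/s): [2.57, 2.57, 3.14, 3.14, 3.14, 3.14].

## Interface

Orientations are given as [roll, pitch, yaw] about the fixed x, y, z axes, in that order (R = Rz(yaw) Ry(pitch) Rx(roll)).
In Python, from plant import bot gives the robot as it stands.
- The arm moves only by the tool jog_arm, never from a script. Its arguments are lists of equal length, an entry for each row: "dp": the shift along the tool's x, y, z in m, a list of three; "twist": the turn about the tool's z in degrees. A call has 1 to 10 rows; each row shifts and turns the commanded pose from where the row before left it, along the tool's axes as they then stand; what a row does not reach is not made up. A row lasts 1/8 s, in which the tool goes at most 62.5 mm and 10.7 degrees, less where a joint would pass 70% of its speed; a pose out of reach is approached as far as the arm can. A call is refused whole if a number of a shift passes 0.0625 or a number of a turn 10.7, either way. A call with a gripper value outside its range is refused whole. "jaw" is the finger opening in m, from 0 to 0.0918, set as the call begins (left out, the last holds). The fingers move at their own pace and stop on an object; the grip force is fixed at half the most. Time passes only in rows, so rows that do not move let the fingers close. It gives the time, the measured TCP pose, the force, the opening and the grip force at its end, in the units of the state.
- bot.get_obs(): the state, without advancing time (a new reading comes with each control period).
- bot.capture(name): name is "scene" or "side" or "wrist"; returns the picture (400x640x3 uint8, blue, green, red); there is no depth.
- bot.camera_params(name): a dict with "fx", "fy", "cx", "cy" (pixels), "k1" (the pictures are not rectified: a ray, as slopes to the right and down, at radius r is drawn at 1 + k1 r^2 times it, then the intrinsics apply), "R" (3x3) and "t" (3): a world point X has camera coordinates R X + t. Camera axes: x right, y down, z forward; pixel columns grow to the right and rows downward; lengths in mm; the calibration is good to about 2 mm. A picture is of the moment at which its call begins: read the wrist's pose just before it. camera_params takes no time and is no camera call; for the wrist camera it gives the pose at the moment of the call.
- bot.close_job(): hands the job in; it is judged then, once.
Trained networks look in the newest picture that a camera, given by its name, has taken for a name from the list of things; names that differ only in an ending like _2 or _b are one class to them, and where a whole thing is asked for, a point or a joint stands for the part that bears it (a point fixed in the world has none). Each returns a list of dicts, best first, with "confidence" (0 to 1); they miss things now and then, are a little off and sometimes report something else, mostly with a low value. They report only what shows in the picture. A call takes as long as a camera call.
- bot.find_in(camera, label): "bbox" ([centre column, centre row, width, height] in pixels, round what is visible of it).
- bot.masks_of(camera, label): "pixels" (400x640 bool, what is visible of it) and "bbox" ([centre column, centre row, width, height] in pixels, round what is visible of it).
The state is a dict: "time": time; "joint_positions": joint angles; "dq": joint speeds; "tau": joint torques, N m; "tool_pos": TCP position; "tcp_rot": TCP orientation; "contact_force": force on the tool from outside, world axes, zero at the start; "moment": the same for the moment, N m; "grip_width": finger opening in mm; "finger_force": force on a finger pad.
Only numpy, scipy, OpenCV 4.12 (cv2) and the standard library are available. Lean on these libraries where they do the work, as an engineer would, in place of code of your own. Each camera call takes 0.05 s, during which the arm holds its last target. There are 200 camera calls.

## Task

The lid is on and the pump parts are in the ultrasonic cleaner; set it for a cold 20-minute wash and start it. With a fingertip, push the pointer of the heat selector (right, red cap) back to Off at its red dot and push the pointer of the time selector (left, blue cap) round to its fourth click clockwise from Off (five minutes a click, so the fourth white mark after the red dot), and only when both are set press the green start button all the way in and let it come back out. Only push, never grip or force the selectors, and leave the loose things round the machine where they are.

Things in the scene. Friction and masses are not known exactly. Their poses are not given: they have to be found in the camera images.
- cleaner: Bench-top ultrasonic cleaner, light grey, 230 mm deep (x) by 300 wide (y), fixed. Origin: centre of its underside on the bench; +x to its back, +y to its left. Back half: tank housing 124 mm high, lid to 132, black lid handle to 149. Front half: dark panel rising away from the robot by 14 degrees, 75 mm high at the front edge, 100 mm at the tank; selectors and start button stand on it.
- time_axis (a point): Where the axis of the time selector (left, blue cap) meets the panel, 40 mm behind the panel's front edge. Axes: x up the slope away from the robot, y left, z out of the panel. The pointer's direction, counter-clockwise from x about z, is 75 degrees minus the joint value. Marks 51 mm from the axis: red dot = Off, then five white ticks clockwise.
- time_pointer: Light grey pointer of the time selector with blue cap and white line on its nose. Origin on the axis at the panel, x along the pointer to its nose, z out of the panel. A bar 12 mm wide, 3 to 25 mm above the panel, nose 42 mm and tail 20 mm from the axis, on a round base of 20 mm radius that is 6 mm high.
- time_selector (a joint): Time selector, six positions, 30 degrees (0.524) a click, clockwise from above positive: 0 = Off, 0.524, 1.047, 1.571, 2.094 (20 minutes), 2.618; end stops 0.06 beyond. A sprung detent holds it; pushed past half-way between marks it snaps on to the next by itself. Turning takes about 0.07 N m (about 2 N at the nose). It may be turned past a mark and back. Starts at 0 to 2 clicks.
- heat_axis (a point): Where the axis of the heat selector (right, red cap) meets the panel, 164 mm to the right of the time selector; same axes, marks and rule for the pointer's direction.
- heat_pointer: Pointer of the heat selector, red cap; shape, size and axes as the time pointer.
- heat_selector (a joint): Heat selector, same switch and values as the time selector: 0 = Off at the red dot (far left), growing clockwise. Starts at 2 to 4 clicks.
- start_button_top (a point): Centre of the top of the green start button (28 mm across, midway between the selectors, 22 mm above the panel; it stands 10 mm out of an aluminium collar of 44 mm diameter). z points out of the panel.
- start_button (a joint): How far the start button is pressed in, m: 0 = out, 0.006 = fully in (5 N); it springs back.
- valve_holder_0: Steel valve holder, 22 x 25 x 50 mm, standing on the bench left of the cleaner; leave alone. Origin: centre of its underside.
- spring: Small steel coil spring, 21 mm across, 40 mm high, standing on the bench left of the cleaner; leave alone. Origin: centre of its underside.
- bottle_1: Small white marker-paint bottle with a red band, 29 mm across, 68 mm high, standing right of the cleaner; leave alone. Origin: centre of its underside.
- wash_brush: Flat brush with red handle, 166 x 32 x 12 mm, lying in front of the cleaner; leave alone. Origin: centre of its underside, y along it.

How it is judged (in metres and radians):
On the way, in this order (a step that is already met when the one before it is completed fails the run):
1. heat selector at Off and time selector at its fourth click (value of joint heat_selector below 0.13 rad and value of joint time_selector between 1.96 and 2.23 rad), for 0.2 s.
2. start button pressed in with both selectors set (all of step 1 and value of joint start_button above 0.0045 m), for 0.05 s.
At the end, for the whole second after the job is handed in: The heat selector rests at Off (within 0.13 rad), the time selector at its fourth click from Off (2.094, within 0.13 rad), the start button has been pressed to at least 4.5 of its 6 mm with both set and is out again, and each loose thing is within 20 mm of where it stood (all of step 1 and value of joint start_button below 0.001 m and distance of each of valve_holder_0, spring, bottle_1, wash_brush from where it was at the start of the episode below 0.02 m); the robot touches nothing.
It fails at once if the start button is pressed (over 3 mm) before both selectors are set (value of joint start_button above 0.003 m and not (value of joint heat_selector below 0.13 rad and value of joint time_selector between 1.96 and 2.23 rad)).
It fails at once if a selector is gripped or forced (fingers on it with over 20 N) (contact force between the fingers and time_pointer above 20 N or contact force between the fingers and heat_pointer above 20 N).
It fails at once if a loose thing round the machine is moved by over 20 mm or lifted (distance of any of valve_holder_0, spring, bottle_1, wash_brush from where it was at the start of the episode above 0.02 m or height (world z) of any of valve_holder_0, spring, bottle_1, wash_brush above 0.015 m).
It also fails if it takes over 54 s, if anything falls off the work surface, if the arm or the gripper's body presses on something with over 40 N, if the wrist force passes 120 N, or if a joint passes its speed limit or range.

## Working session

There is one attempt and no reset: what is moved stays moved. The work goes in short steps, Python scripts to look and compute and a tool call to move; the robot and the scene stay as the last step left them, time stands still between calls to the robot, and variables do not carry over. Pictures are saved under pics/ and viewed, at most 10 in all, crops included, and the job is handed in when it is done.

Besides the shell and the picture viewer there is one more tool, called after ">>>" by a JSON object that holds its "op" and its "data", one argument or row to a line. jog_arm: Moves the arm, as the interface text tells. Its arguments: {"type":"object","properties":{"dp":{"type":"array"},"twist":{"type":"array"},"jaw":{"type":"number"}},"required":["dp","twist"]}

```bash
mkdir -p pics; ls
python3 - <<'E'
from plant import bot
import cv2,numpy as np
o=bot.get_obs();print(o['time'],o['tool_pos'],o['tcp_rot'])
for c in('scene','side'):
    im=bot.capture(c);cv2.imwrite(f'pics/{c}.png',im)
    p=bot.camera_params(c);print(c,{k:np.round(v,3).tolist() for k,v in p.items()})
    for l in('time_pointer','heat_pointer','start_button','cleaner','time_axis','heat_axis'):
        try:
            print(l,[(np.round(d['bbox']),round(d['confidence'],2)) for d in bot.find_in(c,l)][:3])
        except Exception as e: print(l,e)
E
```

```text
pics
0.0 [ 214.33956592 -478.79098446  226.03521946] [-3.14001035e+00 -2.02342370e-04  4.20756444e-01]
scene {'fx': 464.372, 'fy': 464.372, 'cx': 318.636, 'cy': 203.015, 'k1': -0.013, 'R': [[-0.587, -0.809, -0.007], [-0.348, 0.26, -0.901], [0.731, -0.527, -0.434]], 't': [413.513, 277.938, 531.532]}
time_pointer [(array([292., 226.,  34.,  33.]), 0.68)]
heat_pointer [(array([356., 201.,  26.,  28.]), 0.95)]
start_button [(array([335., 215.,  19.,  13.]), 0.73)]
cleaner [(array([306., 221., 191., 133.]), 0.71)]
time_axis [(array([323., 226., 156.,  84.]), 0.58)]
heat_axis [(array([336., 214.,  18.,   8.]), 0.42)]
side {'fx': 407.652, 'fy': 407.652, 'cx': 315.514, 'cy': 207.523, 'k1': -0.059, 'R': [[0.998, 0.061, -0.001], [0.025, -0.425, -0.905], [-0.056, 0.903, -0.426]], 't': [-570.912, 101.357, 842.29]}
time_pointer [(array([314., 190.,  24.,  23.]), 0.9)]
heat_pointer [(array([313., 223.,  30.,  17.]), 0.73)]
start_button [(array([306., 205.,  19.,  13.]), 0.56)]
cleaner [(array([354., 226., 132., 116.]), 0.9), (array([318., 221.,  60.,  79.]), 0.57)]
time_axis [(array([319., 220.,  60.,  83.]), 0.94)]
heat_axis [(array([318., 224.,  57.,  84.]), 0.65)]
```

View images.

Run:
```python
import cv2,numpy as np
a=cv2.imread('pics/scene.png')[150:300,200:400];b=cv2.imread('pics/side.png')[150:300,250:450]
f=lambda x:cv2.resize(x,(800,600),interpolation=cv2.INTER_CUBIC)
cv2.imwrite('pics/a.png',f(a));cv2.imwrite('pics/b.png',f(b))
```

```text
(no output)
```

View pics/a.png

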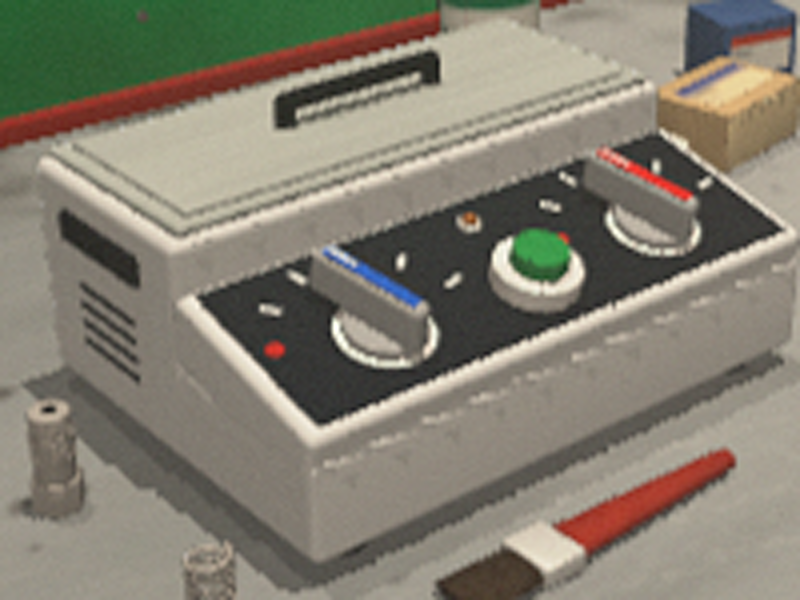

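View pics/b.png

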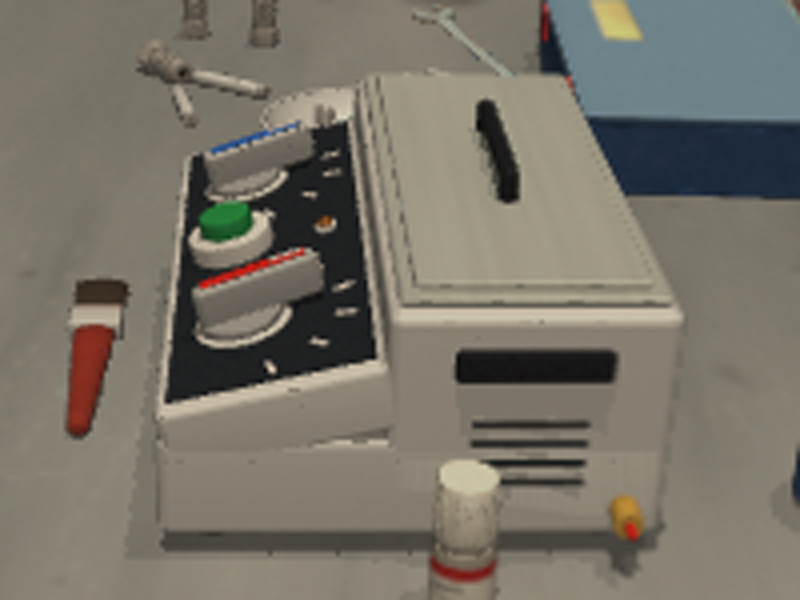

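```bash
cat > h.py <<'E'
import numpy as np,json
from scipy.optimize import least_squares
s14,c14=np.sin(np.radians(14)),np.cos(np.radians(14))
def rz(a): return np.array([[np.cos(a),-np.sin(a),0],[np.sin(a),np.cos(a),0],[0,0,1]])
P=np.array([[c14,0,-s14],[0,1,0],[s14,0,c14]])  # panel axes (columns) in cleaner frame
def axis(side): return np.array([-115,0,75])+P@np.array([40,82*side,0])  # side 1=time,-1=heat
def world(q,c): return rz(q[2])@c+[q[0],q[1],0]
def onpanel(q,side,a,r,h): return world(q,axis(side)+P@[r*np.cos(a),r*np.sin(a),h])
def proj(p,X):
    c=p['R']@X+p['t'];s=c[:2]/c[2];s=s*(1+p['k1']*(s@s))
    return s*[p['fx'],p['fy']]+[p['cx'],p['cy']]
E
cat > fit.py <<'E'
from h import *
from plant import bot
cam={c:bot.camera_params(c) for c in('scene','side')}
cam={c:{k:np.array(v) for k,v in p.items()} for c,p in cam.items()}
off={'scene':(200,150),'side':(250,150)}
D=np.radians
mk=lambda s,k:(lambda q:onpanel(q,s,D(75-30*k),51,0))
btn=lambda q:world(q,axis(0)+P@[0,0,22])
nose=lambda s,i,r:(lambda q:onpanel(q,s,q[i],r,25))
obs=[('scene',(275,350),mk(1,0)),('scene',(270,310),mk(1,1)),('scene',(297,278),mk(1,2)),('scene',(402,260),mk(1,4)),('scene',(453,280),mk(1,5)),
('scene',(550,205),mk(-1,1)),('scene',(568,180),mk(-1,2)),('scene',(705,183),mk(-1,5)),('scene',(657,165),mk(-1,4)),('scene',(542,245),btn),('side',(226,215),btn),
('side',(271,367),mk(-1,5)),('side',(320,342),mk(-1,4)),('side',(346,311),mk(-1,3)),('side',(344,286),mk(-1,2)),
('side',(266,213),mk(1,5)),('side',(310,195),mk(1,4)),('side',(332,173),mk(1,3)),('side',(331,155),mk(1,2)),
('scene',(322,251),nose(1,3,42)),('scene',(425,303),nose(1,3,-20)),('scene',(600,152),nose(-1,4,42)),('scene',(692,200),nose(-1,4,-20)),
('side',(305,127),nose(1,3,42)),('side',(210,152),nose(1,3,-20)),('side',(307,252),nose(-1,4,42)),('side',(200,285),nose(-1,4,-20))]
def res(q): return np.concatenate([proj(cam[c],f(q))-((np.array(p)+.5)/4-.5+off[c]) for c,p,f in obs])
r=least_squares(res,[550,-0,0,.2,.2],loss='soft_l1',x_scale=[100,100,1,1,1])
print(r.x,r.cost);print(np.round(r.fun.reshape(-1,2),1).tolist())
q=r.x;print('clicks',(75-np.degrees(q[3:]))/30)
for s in(1,-1,0):print(s,world(q,axis(s)))
np.save('q.npy',q)
E
python3 fit.py
```

```text
[6.33449816e+02 8.12163128e+01 6.26873164e-02 2.28589872e-01
 1.25833024e-01] 20.817397901159076
[[0.2, -0.5], [0.4, -0.5], [0.2, -0.6], [0.1, -0.1], [0.5, -0.3], [0.3, -0.2], [0.1, -0.7], [0.2, -0.4], [-0.1, -0.0], [-1.7, -2.2], [1.9, -2.3], [-0.2, -0.6], [-0.1, -0.7], [-0.1, -0.5], [-0.2, -0.7], [0.7, -0.3], [-0.1, -0.7], [-0.1, -0.7], [-0.3, -0.8], [-0.4, -2.8], [0.9, 1.2], [-0.2, -3.0], [1.1, 0.7], [0.1, -2.3], [-2.4, -0.1], [2.3, -1.0], [-3.0, -0.2]]
clicks [2.0634255  2.25967663]
1 [552.27430091 158.28234336  84.67687582]
-1 [562.54828877  -5.39552678  84.67687582]
0 [557.41129484  76.44340829  84.67687582]
```

```bash
cat >> fit.py <<'E'
b=least_squares(lambda v:np.concatenate([proj(cam[c],world(q,axis(0)+P@[v[0],v[1],22]))-((np.array(p)+.5)/4-.5+off[c]) for c,p in(('scene',(542,245)),('side',(226,215)))]),[0,0])
print('btn panel xy',b.x,b.fun, world(q,axis(0)+P@[b.x[0],b.x[1],22]))
E
python3 fit.py | tail -1
cat > go.py <<'E'
from h import *
from plant import bot
q=np.load('q.npy');o=bot.get_obs()
tool=rz(q[2]).T@(np.array(o['tool_pos'])-[q[0],q[1],0])   # TCP in cleaner frame
for n,s in(('time',1),('heat',-1),('btn',0)):
    d=tool-axis(s);print(n,'TCP rel axis, cleaner axes',np.round(d,1))
print('yaw err deg',np.degrees(o['tcp_rot'][2]-q[2]),o['time'],o['contact_force'],o['grip_width'])
E
python3 go.py
```

```text
btn panel xy [-5.20773368 -0.83309491] [ 0.42387255 -0.81848462 -0.5582272  -1.53839447] [547.10854097  74.96197447 104.763517  ]
time TCP rel axis, cleaner axes [-377.1 -615.1  142.1]
heat TCP rel axis, cleaner axes [-377.1 -451.1  142.1]
btn TCP rel axis, cleaner axes [-377.1 -533.1  142.1]
yaw err deg 20.51625014398913 0.7 [0.36343382 0.09411403 0.2366314 ] 91.54340573354968
```

>>> {"op": "jog_arm", "data": {
  "dp": [
    [0,0,0],
    [0,0,0],
    [0.03,-0.03,0],
    [0.035,-0.035,0],
    [0.035,-0.035,0],
    [0.035,-0.035,0],
    [0.035,-0.035,0],
    [0.035,-0.035,0],
    [0.035,-0.035,0],
    [0.035,-0.035,0]
  ],
  "twist": [10.2,10.3,0,0,0,0,0,0,0,0],
  "jaw": 0
}}

```text
time: 1.95
tool_pos: [472.6, -186.1, 226.9]
tcp_rot: [3.141, -0.0, 0.063]
contact_force: [-0.2, -1.0, -1.0]
grip_width: 1.4
finger_force: 0.0
```

>>> {"op": "jog_arm", "data": {
  "dp": [
    [0.035,-0.035,0],
    [0.035,-0.035,0],
    [0.03,-0.036,0.02],
    [0.02,-0.02,0.03],
    [0,0,0],
    [0,0,0]
  ],
  "twist": [0,0,0,0,0,0]
}}

```text
time: 2.7
tool_pos: [583.4, -54.7, 177.3]
tcp_rot: [3.141, -0.0, 0.063]
contact_force: [0.4, -0.0, 0.0]
grip_width: 0.2
finger_force: 0.0
```

```bash
python3 go.py
python3 - <<'E'
from plant import bot
import cv2,numpy as np
a=bot.capture('scene');b=bot.capture('wrist')
cv2.imwrite('pics/w.png',b);cv2.imwrite('pics/c.png',np.vstack([cv2.resize(a[130:280,250:450],(532,400))[:300],cv2.resize(b,(480,300))[:, :].copy() if 0 else cv2.resize(b,(532,300))]))
E
```

```text
time TCP rel axis, cleaner axes [  17.8 -214.5   92.7]
heat TCP rel axis, cleaner axes [ 17.8 -50.5  92.7]
btn TCP rel axis, cleaner axes [  17.8 -132.5   92.7]
yaw err deg 0.018507088779684086 2.7 [ 0.38344558 -0.01503693  0.04820444] 0.22663390638072325
```

View pics/c.png

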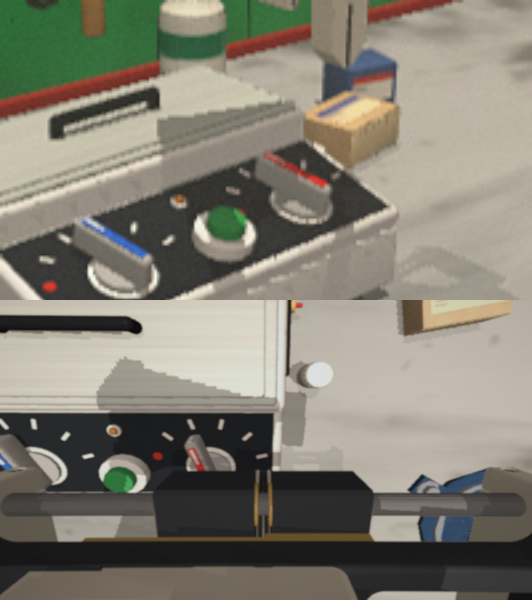

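>>> {"op": "jog_arm", "data": {
  "dp": [
    [0.013,0,0.018],
    [0,0,0.02],
    [0,0,0.02],
    [0,0,0.02],
    [0,-0.009,0],
    [0,-0.009,0],
    [0,0,0]
  ],
  "twist": [0,0,0,0,0,0,0]
}}

```text
time: 3.68
tool_pos: [595.8, -34.7, 100.1]
tcp_rot: [3.141, -0.002, 0.064]
contact_force: [0.2, 0.8, -0.5]
grip_width: 0.4
finger_force: 0.0
```

```bash
python3 go.py
python3 - <<'E'
from plant import bot
import cv2,numpy as np
a=bot.capture('scene');b=bot.capture('side')
f=lambda x:cv2.resize(x,(400,400),interpolation=cv2.INTER_CUBIC)
cv2.imwrite('pics/d.png',np.hstack([f(a[140:240,310:410]),f(b[160:260,270:370])]))
E
```

```text
time TCP rel axis, cleaner axes [  31.4 -195.3   15.4]
heat TCP rel axis, cleaner axes [ 31.4 -31.3  15.4]
btn TCP rel axis, cleaner axes [  31.4 -113.3   15.4]
yaw err deg 0.07504338308278402 3.675 [ 0.23755588  0.75385571 -0.51262477] 0.4191171842687706
```

View pics/d.png

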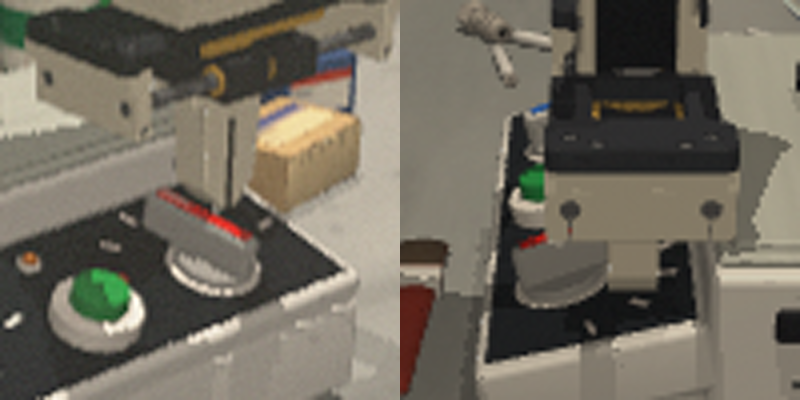

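>>> {"op": "jog_arm", "data": {
  "dp": [
    [0,-0.006,0],
    [0,-0.006,0],
    [0,-0.006,0],
    [-0.001,-0.006,0],
    [-0.001,-0.006,0],
    [-0.002,-0.006,0],
    [-0.002,-0.005,0],
    [0,0,0]
  ],
  "twist": [0,0,0,0,0,0,0,0]
}}

```text
time: 4.78
tool_pos: [586.4, 5.8, 98.7]
tcp_rot: [-3.141, 0.0, 0.064]
contact_force: [-0.0, -0.7, 0.6]
grip_width: 0.3
finger_force: 0.0
```

```bash
cat > look.py <<'E'
import sys
from plant import bot
import cv2,numpy as np
a=bot.capture('scene');b=bot.capture('side')
f=lambda x:cv2.resize(x,(400,400),interpolation=cv2.INTER_CUBIC)
u=int(sys.argv[2]);v=int(sys.argv[3])
cv2.imwrite(sys.argv[1],np.hstack([f(a[v:v+100,u:u+100]),f(b[160:260,270:370])]))
E
python3 go.py; python3 look.py pics/e.png 310 140
```

```text
time TCP rel axis, cleaner axes [  24.5 -154.3   14. ]
heat TCP rel axis, cleaner axes [24.5  9.7 14. ]
btn TCP rel axis, cleaner axes [ 24.5 -72.3  14. ]
yaw err deg 0.04867487499634841 4.775 [-0.04960488 -0.69489847  0.60361389] 0.3233474822505589
```

View pics/e.png

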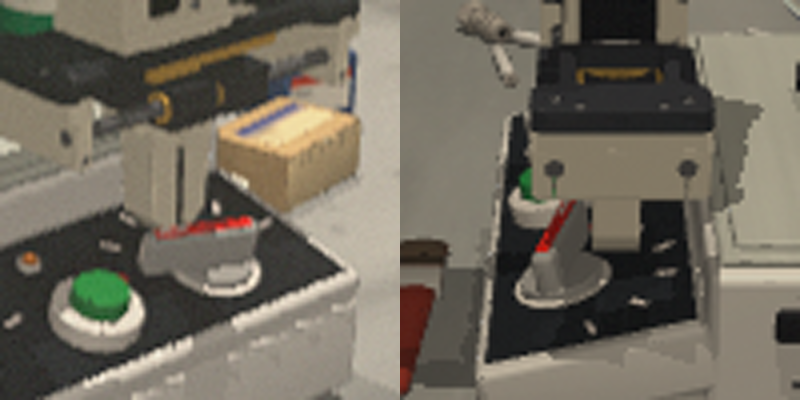

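>>> {"op": "jog_arm", "data": {
  "dp": [
    [0.003,0.006,0],
    [0.003,0.006,0],
    [0,0,0.0],
    [0,0,-0.03],
    [0,0,-0.03],
    [0.004,-0.04,0],
    [0,-0.05,0],
    [0,-0.05,0],
    [0,-0.05,0],
    [0,-0.025,0]
  ],
  "twist": [0,0,0,0,0,0,0,0,0,0]
}}

```text
time: 6.12
tool_pos: [583.3, 211.0, 158.6]
tcp_rot: [-3.141, 0.0, 0.065]
contact_force: [-0.2, -0.4, 0.4]
grip_width: 0.4
finger_force: 0.0
```

>>> {"op": "jog_arm", "data": {
  "dp": [
    [0,0,0.02],
    [0,0,0.02],
    [0,0,0.02],
    [0,0,0]
  ],
  "twist": [0,0,0,0]
}}

```text
time: 6.62
tool_pos: [582.9, 208.1, 97.1]
tcp_rot: [3.141, 0.004, 0.063]
contact_force: [1.5, -0.2, 0.8]
grip_width: 0.2
finger_force: 0.0
```

```bash
python3 go.py; python3 look.py pics/f.png 270 160
```

```text
time TCP rel axis, cleaner axes [33.6 47.8 12.5]
heat TCP rel axis, cleaner axes [ 33.6 211.8  12.5]
btn TCP rel axis, cleaner axes [ 33.6 129.8  12.5]
yaw err deg 0.009196132377877649 6.625 [ 1.49812371 -0.20887402  0.8111111 ] 0.24165527453314944
```

View pics/f.png

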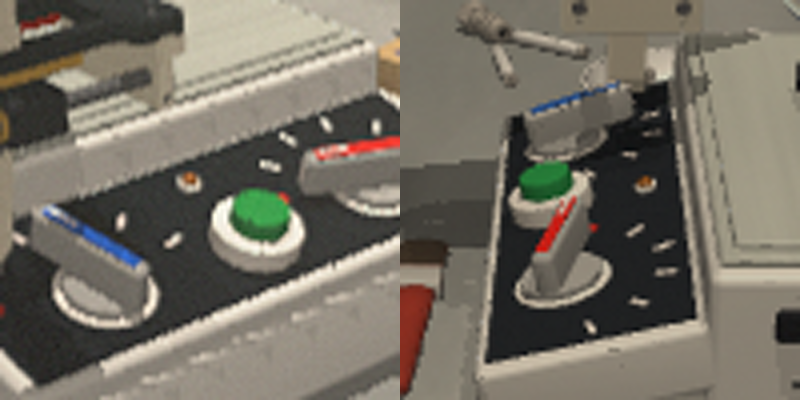

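>>> {"op": "jog_arm", "data": {
  "dp": [
    [0,0.006,-0.003],
    [0,0.006,0],
    [0,0.006,0],
    [0,0.006,0],
    [0,0.006,0],
    [0,0.006,0],
    [0,0.006,0],
    [0,0.001,0],
    [0,0,0]
  ],
  "twist": [0,0,0,0,0,0,0,0,0]
}}

```text
time: 7.85
tool_pos: [586.7, 165.3, 101.7]
tcp_rot: [3.141, -0.0, 0.063]
contact_force: [-0.1, 0.5, -0.9]
grip_width: 0.5
finger_force: 0.0
```

```bash
python3 go.py; python3 look.py pics/g.png 270 160
```

```text
time TCP rel axis, cleaner axes [34.8  4.8 17. ]
heat TCP rel axis, cleaner axes [ 34.8 168.8  17. ]
btn TCP rel axis, cleaner axes [34.8 86.8 17. ]
yaw err deg 0.007078569795386742 7.85 [-0.08018376  0.53334093 -0.85412335] 0.522119030148024
```

View pics/g.png

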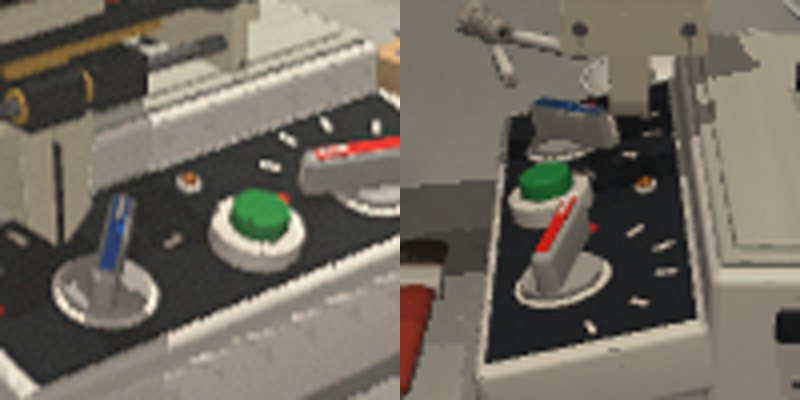

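>>> {"op": "jog_arm", "data": {
  "dp": [
    [0,-0.006,0],
    [0,-0.006,0],
    [0,0,-0.03],
    [0,0,-0.04],
    [0,0,-0.04],
    [0.0,0.03,-0.03],
    [0,0,0]
  ],
  "twist": [0,0,0,0,0,0,0]
}}

```text
time: 8.82
tool_pos: [589.1, 146.8, 244.5]
tcp_rot: [3.141, -0.006, 0.062]
contact_force: [0.3, 0.9, 0.2]
grip_width: 0.7
finger_force: 0.0
```

```bash
python3 go.py
python3 - <<'E'
from h import *
from plant import bot
import cv2
q=np.load('q.npy')
out=[]
for c,(u,v) in (('scene',(270,150)),('side',(270,160))):
    im=bot.capture(c);p={k:np.array(x) for k,x in bot.camera_params(c).items()}
    crop=cv2.resize(im[v:v+100,u:u+100],(400,400),interpolation=cv2.INTER_CUBIC)
    def dot(X,col):
        x=(proj(p,X)-[u,v]+.5)*4-.5; cv2.circle(crop,tuple(int(round(t)) for t in x),3,col,1)
    for s,k in((1,4),(-1,0)):
        for r in (42,-20): dot(onpanel(q,s,np.radians(75-30*k),r,25),(255,255,0))
        for j in range(6): dot(onpanel(q,s,np.radians(75-30*j),51,0),(0,255,255))
    for b in(0,-5): dot(world(q,axis(0)+P@[b,0,22]),(255,0,255))
    out.append(crop)
cv2.imwrite('pics/hh.png',np.hstack(out))
E
```

```text
time TCP rel axis, cleaner axes [ 36.  -13.7 159.8]
heat TCP rel axis, cleaner axes [ 36.  150.3 159.8]
btn TCP rel axis, cleaner axes [ 36.   68.3 159.8]
yaw err deg -0.06282361699366874 8.825 [0.26823199 0.9409754  0.18974217] 0.7131092772862377
```

View pics/hh.png

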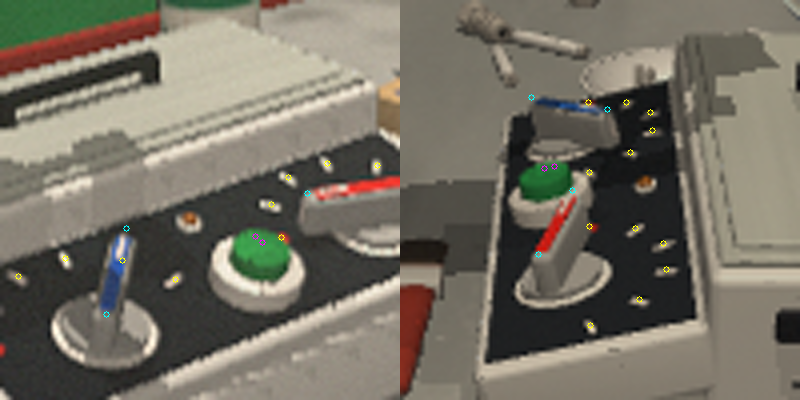

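>>> {"op": "jog_arm", "data": {
  "dp": [
    [-0.02,0.03,0.0],
    [-0.02,0.03,0.02],
    [-0.012,0.009,0.03],
    [0,0,0.03],
    [0,0,0.03],
    [0,0,0.02],
    [0,0,0]
  ],
  "twist": [0,0,0,0,0,0,0]
}}

```text
time: 9.8
tool_pos: [538.2, 76.2, 109.0]
tcp_rot: [-3.141, 0.006, 0.064]
contact_force: [-0.3, -0.2, 0.1]
grip_width: 0.4
finger_force: 0.0
```

```bash
python3 go.py; python3 look.py pics/i.png 290 160
```

```text
time TCP rel axis, cleaner axes [-19.2 -81.   24.3]
heat TCP rel axis, cleaner axes [-19.2  83.   24.3]
btn TCP rel axis, cleaner axes [-19.2   1.   24.3]
yaw err deg 0.06221592579153024 9.8 [-0.25820192 -0.1815909   0.11351491] 0.3931782989988624
```

View pics/i.png

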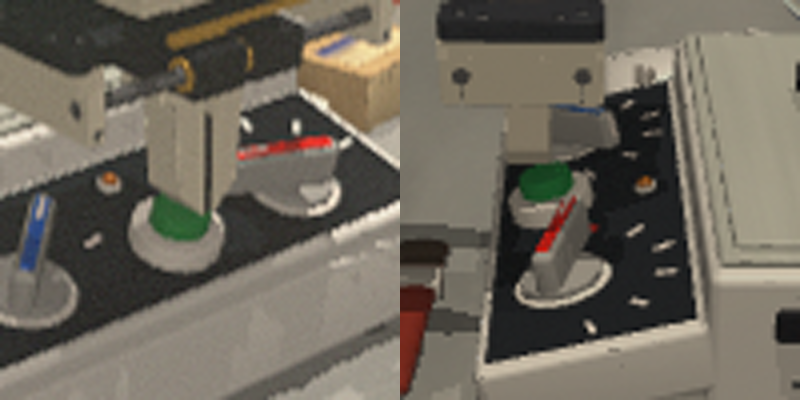

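>>> {"op": "jog_arm", "data": {
  "dp": [
    [0.004,0,0],
    [0,0,0.003],
    [0,0,0.002],
    [0,0,0]
  ],
  "twist": [0,0,0,0]
}}

```text
time: 10.4
tool_pos: [544.3, 75.6, 106.8]
tcp_rot: [3.142, -0.0, 0.063]
contact_force: [-0.3, 0.4, -0.1]
grip_width: 0.5
finger_force: 0.3
```

>>> {"op": "jog_arm", "data": {
  "dp": [
    [0,0,0.002],
    [0,0,0.001],
    [0,0,0]
  ],
  "twist": [0,0,0]
}}

```text
time: 10.78
tool_pos: [544.7, 75.6, 104.0]
tcp_rot: [3.141, -0.001, 0.063]
contact_force: [0.5, 0.4, 2.9]
grip_width: 0.4
finger_force: 1.4
```

>>> {"op": "jog_arm", "data": {
  "dp": [
    [0,0,0.0015],
    [0,0,0.0015],
    [0,0,0]
  ],
  "twist": [0,0,0]
}}

```text
time: 11.15
tool_pos: [544.6, 75.6, 100.9]
tcp_rot: [3.141, -0.001, 0.063]
contact_force: [2.4, -0.4, 5.1]
grip_width: 0.5
finger_force: 2.2
```

>>> {"op": "jog_arm", "data": {
  "dp": [
    [0,0,0.001],
    [0,0,0.001],
    [0,0,0]
  ],
  "twist": [0,0,0]
}}

```text
time: 11.52
tool_pos: [545.0, 75.6, 100.0]
tcp_rot: [3.141, -0.002, 0.063]
contact_force: [-0.3, 0.4, 12.2]
grip_width: 0.2
finger_force: 5.6
```

>>> {"op": "jog_arm", "data": {
  "dp": [
    [0,0,0.001],
    [0,0,0]
  ],
  "twist": [0,0]
}}

```text
time: 11.78
tool_pos: [545.1, 75.6, 99.7]
tcp_rot: [3.141, -0.003, 0.063]
contact_force: [-2.4, 0.1, 16.7]
grip_width: 0.7
finger_force: 8.4
```

>>> {"op": "jog_arm", "data": {
  "dp": [
    [0,0,-0.003],
    [0,0,-0.006],
    [0,0,-0.02],
    [0,0,-0.04],
    [0,0,-0.04],
    [0,0,0],
    [0,0,0]
  ],
  "twist": [0,0,0,0,0,0,0]
}}

```text
time: 12.65
tool_pos: [543.1, 75.6, 205.4]
tcp_rot: [-3.142, 0.003, 0.063]
contact_force: [0.4, 0.3, -0.6]
grip_width: 0.5
finger_force: 0.0
```

```bash
python3 go.py; python3 look.py pics/j.png 290 160
```

```text
time TCP rel axis, cleaner axes [-14.3 -81.9 120.7]
heat TCP rel axis, cleaner axes [-14.3  82.1 120.7]
btn TCP rel axis, cleaner axes [-1.430e+01  1.000e-01  1.207e+02]
yaw err deg 0.01970813892262051 12.65 [ 0.40639103  0.31763371 -0.58690303] 0.5472615276917782
```

View pics/j.png

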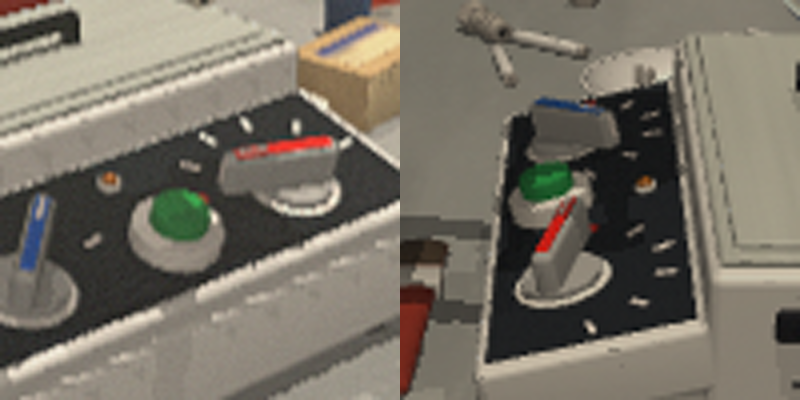

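The picture shows both selectors still set: blue nose at (40,205) on the fourth mark, red nose by the red dot. The button is back out at (180,212). When I pressed it, the force rose steeply over the last 0.3 mm, so it reached its stop.

```bash
python3 -c "
from plant import bot
print(bot.close_job())"
```

```text
the job is handed in; nothing more can be done
None
```

I set heat to Off and time to the fourth click (20 minutes), pressed the start button fully and saw it spring back out; the job is handed in, and no verdict came back.

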